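# Clamp a cake in the decorating jig and wedge the bar fast

## Robot

A 7-joint arm with a two-finger parallel gripper is mounted at the origin on the work surface. World frame = base frame: x ahead of the robot, y to its left, z up, the work surface at z = 0. Lengths are in m, angles in rad, forces in N, time in s.
With the tool pointing down it reaches from about 0.35 to 0.9 m from the base axis. Payload 7.2 kg.
Tool frame: the origin (TCP) lies on the mounting face of the last link; the fingertips stand env.finger_overhang ahead of it and the grasp point (between the pads) lies 155 mm ahead of it (env.finger_overhang is the distance from the TCP to the fingertips, in m); z points along the fingers, y is the line along which they close (so a half turn about z gives the same grasp; the last joint's range is limited). The gripper opens to 85 mm and grips with 20 to 120 N. Pads are 22 mm wide; open, the fingers measure 114 mm over their backs; the gripper's body (76 mm by 85 mm) begins 54 mm behind the grasp point. The pads swing forward as they close: fully open they stand 13 mm farther back than shut.
Start: joints at [-1.296, 0.411, -0.013, 1.596, 0.006, 1.134, -0.082], TCP at [0.21, 0.589, 0.405] pointing down, gripper open.
Joint ranges: [-2.95, 2.95], [-0.29, 1.99], [-1.47, 1.44], [0.14, 2.54], [-1.03, 4.17], [0.13, 1.85], [-2.86, 2.86]. Speed limits (rad/s): [2.39, 2.39, 3.01, 3.01, 3.14, 3.14, 3.14].

## Interface

Orientations are given as a unit quaternion [x, y, z, w].
In Python, from workcell import env gives the robot as it stands. The module is installed in compiled form; this text tells all that it offers.
- The arm moves only by the tool send_rows, never from a script. Its argument "series" is a list of rows, each an object of numbers: "ax", "ay", "az": the turn, a rotation vector about the world's x, y, z in rad; "tx", "ty", "tz": the shift along the world's x, y, z in cm; "hand": the closure, from -1 (fully open) to 1 (shut). A call has 1 to 20 rows; each row shifts and turns the commanded pose from where the row before left it; what a row does not reach is not made up. A row lasts 1/8 s, in which the tool goes at most 62.5 mm and 10.7 degrees, less where a joint would pass 70% of its speed; a pose out of reach is approached as far as the arm can. A call is refused whole if a number of a shift passes 6.25 or a number of a turn 0.188, either way. A call with a gripper value outside its range is refused whole. The fingers move at their own pace and stop on an object; "squeeze" is the grip in N (left out, the last holds). Time passes only in rows, so rows that do not move let the fingers close. It gives the time, the measured TCP pose, the force, the opening and the grip force at its end, in the units of the state.
- env.sense(): the state, without advancing time (a new reading comes with each control period).
- env.camera(name): name is "side" or "top"; returns (picture, depth): 384x512x3 uint8, blue, green, red; 384x512 float32, m along the optical axis (not along the pixel's ray), 0 where there is no reading.
- env.camera_params(name): a dict with "fx", "fy", "cx", "cy" (pixels), "dist" ([k1, k2, p1, p2, k3] as OpenCV has them; the pictures are not rectified), "world_from_camera" (4x4, takes a point from camera to world coordinates). Camera axes: x right, y up, looking along -z (the intrinsics and any distortion apply to the point x, -y, -z); pixel columns grow to the right and rows downward; lengths in m; the calibration is good to about 2 mm. A picture is of the moment at which its call begins. camera_params takes no time and is no camera call.
- env.close_job(): hands the job in; it is judged then, once.
Trained networks look in the newest picture that a camera, given by its name, has taken for a name from the list of things; names that differ only in an ending like _2 or _b are one class to them, and where a whole thing is asked for, a point or a joint stands for the part that bears it (a point fixed in the world has none). Each returns a list of dicts, best first, with "conf" (0 to 1); they miss things now and then, are a little off and sometimes report something else, mostly with a low value. They report only what shows in the picture. A call takes as long as a camera call. They do not tell look-alikes from the thing itself.
- env.boxes_of(thing, camera): "location" ([x, y, z] in m, in the coordinates of the camera as it stood for that picture, good to about 4 mm: the middle of the surface that is visible of it).
- env.trace(thing, camera): "region" (384x512 bool, what is visible of it).
The state is a dict: "time": time; "q": joint angles; "joint_vel": joint speeds; "joint_efforts": joint torques, N m; "ee_pos": TCP position; "tool_rot": TCP orientation; "ft_force": force on the tool from outside, world axes, zero at the start; "wrist_torque": the same for the moment, N m; "finger_gap": finger opening in m; "grasp_force": force on a finger pad.
Only numpy, scipy, OpenCV 4.12 (cv2) and the standard library are available. Lean on these libraries where they do the work, as an engineer would, in place of code of your own. Each camera call takes 0.05 s, during which the arm holds its last target. There are 200 camera calls.

## Task

Clamp the small iced cake in the decorating jig: push the wooden bar up until its plate has the cake snug against the backstop. Then slide the thumb wedge along its ramp until it jams tight and holds the bar fast by itself, and let go. Be gentle: do not crush the cake or force the wedge (a thumb push of about 1.5 kg is plenty for either), and leave the jar and the spatula beside the jig where they are.

Things in the scene. Friction and masses are not known exactly. Their poses are not given: they have to be found in the camera images.
- jig: Fixed aluminium base plate of the jig, 150 (x) x 460 (y) x 12 mm; origin on its underside, 5 mm in +y from the plate's middle. Its +y is the clamping direction, from the bar's handle to the backstop. The wooden bar runs along y at x = 0; a low guide rail lies along the bar's -x side (top 28 mm above the table).
- backstop (a point): Centre of the face of the fixed wooden backstop (110 mm wide, 50 mm tall), at jig y = +195 mm, 37 mm above the table.
- channel (a point): Point on the plate in the wedge's channel, on the bar's +x side. Beyond it stands the aluminium ramp (130 mm long, 25 mm deep, top 34 mm above the table): a stiffly sprung shoe (25 N/mm) under a 4 mm lip, leaning so that the channel narrows towards +y by 0.15 mm per mm. The ramp's sideways seat differs by up to 2.5 mm each time and is not measured: where the wedge jams must be felt.
- bar (a joint): Slide of the wooden clamp bar in the jig, m: 0 fully back, grows as the bar moves in the jig's +y, at most 0.075. Starts between 0 and 0.02; with the cake snug it reads about 0.055. It slides with about 2.5 N of friction and stays where it is left.
- bar_handle (a point): Middle of the bar's upright handle: a wooden block 22 (jig x) x 14 (jig y) x 50 mm tall, top 77 mm above the table, this point 20 mm below the top. The bar itself is 20 mm wide and its top is 28.5 mm above the table.
- bar_face (a point): Centre of the front face of the bar's pressing plate (80 mm wide, 42 mm tall, 15 mm thick), 250 mm in jig +y from the handle's centre; it meets the cake.
- wedge_tab (a point): Centre of the wedge's upright thumb tab: 12 (jig x) x 16 (jig y) mm, standing 39 mm above the wedge's body, top 67 mm above the table, this point 19 mm below the top. Starts loose; it slides in jig +y by 20 to 75 mm before it jams. Pushed with about 12 to 15 N it jams and stays jammed by itself; twice that is too much. The sliding wedge also drags the bar a little towards the cake.
- wedge: The loose steel wedge (250 g) lying in the channel: 100 mm long (y), 16 mm high, its body's top 28 mm above the table, 13 mm thick at its tip (+y), 28 mm at its tail. Origin on its underside at mid length, 30 mm in +y and 3 mm in +x from the tab's centre.
- cake_mid (a point): Middle (half-way up) of the loose iced cake standing on the jig plate between the bar's pressing plate and the backstop: upright cylinder 80 mm in diameter, 75 mm tall, in a brown paper case, about 250 g. Pressing it with more than 30 N crushes it.
- shaker_mid (a point): Bystander: sprinkles jar 48 mm across, 85 mm tall, beside the jig; half-way up.
- spatula: Bystander: spatula lying beside the jig on its far side.
There are look-alikes about, which are no part of the job. Leave any purple or yellow look-alike of the part that bears cake_mid alone.

How it is judged:
On the way, in this order (a step that is already met when the one before it is completed fails the run):
1. the bar's plate holds the cake snug against the backstop (gaps under 3 mm) (y of cake_mid in the frame of jig above 0.152 m and y of cake_mid in the frame of bar_face below 0.043 m), for 0.2 s.
2. the wedge is jammed between ramp and bar (over 2.5 N) (contact force between wedge and bar above 2.5 N), for 0.2 s.
At the end, for the whole second after the job is handed in: The cake stands upright on the jig, within 3 mm of the backstop and within 3 mm of the bar's plate; the wedge sits jammed between ramp and bar, pressing the bar with more than 2.5 N with nothing touching it; all at rest (all of step 1 and angle between cake_mid's own z axis and vertical below 0.1 rad and contact force between wedge and bar above 2.5 N and linear speed of wedge below 0.01 m/s and velocity of joint bar between -0.01 and 0.01 m/s).
It fails at once if the bar presses the cake with more than 30 N (contact force between cake and bar above 30 N).
It fails at once if the wedge is overdriven (more than 18 N on the bar) (contact force between wedge and bar above 18 N).
It fails at once if the sprinkles jar or the spatula is shifted by more than 30 mm (distance of any of shaker_mid, spatula from where it was at the start of the episode above 0.03 m).
It also fails if it takes over 51 s, if anything falls off the work surface, if the arm or the gripper's body presses on something with over 40 N, if the wrist force passes 120 N, or if a joint passes its speed limit or range.

## Working session

There is one attempt and no reset: what is moved stays moved. The work goes in short steps, Python scripts to look and compute and a tool call to move; the robot and the scene stay as the last step left them, time stands still between calls to the robot, and variables do not carry over. Pictures are saved under pics/ and viewed, at most 10 in all, crops included, and the job is handed in when it is done.

Besides the shell and the picture viewer there is one more tool, called after "Request:" by a JSON object that holds its "name" and its "arguments". send_rows: Moves the arm, as the interface text tells. Its arguments: {"type":"object","properties":{"series":{"type":"array","items":{"type":"object","properties":{"ax":{"type":"number"},"ay":{"type":"number"},"az":{"type":"number"},"tx":{"type":"number"},"ty":{"type":"number"},"tz":{"type":"number"},"hand":{"type":"number"}}}},"squeeze":{"type":"number"}},"required":["series"]}

```bash
mkdir -p pics
cat > h.py <<'E'
import numpy as np, cv2
from workcell import env
def w(cam,p):
    T=np.array(env.camera_params(cam)["world_from_camera"]); return T[:3,:3]@np.array(p)+T[:3,3]
def pix2w(cam,uv,d):
    c=env.camera_params(cam); K=np.array([[c["fx"],0,c["cx"]],[0,c["fy"],c["cy"]],[0,0,1]])
    n=cv2.undistortPoints(np.array(uv,float).reshape(-1,1,2),K,np.array(c["dist"],float)).reshape(-1,2)
    d=np.asarray(d,float).reshape(-1); P=np.c_[n[:,0]*d,-n[:,1]*d,-d]
    T=np.array(c["world_from_camera"]); return P@T[:3,:3].T+T[:3,3]
def w2pix(cam,p):
    c=env.camera_params(cam); T=np.array(c["world_from_camera"]); K=np.array([[c["fx"],0,c["cx"]],[0,c["fy"],c["cy"]],[0,0,1]])
    q=(np.array(p).reshape(-1,3)-T[:3,3])@T[:3,:3]*[1,-1,-1]
    return cv2.projectPoints(q,np.zeros(3),np.zeros(3),K,np.array(c["dist"],float))[0].reshape(-1,2)
E
python3 - <<'E'
from h import *
s=env.sense(); print(s, env.finger_overhang)
for c in("side","top"):
    p,d=env.camera(c); cv2.imwrite(f"pics/{c}0.png",p); np.save(f"{c}0.npy",d)
    print(np.round(env.camera_params(c)["world_from_camera"],3).tolist())
    for t in("jig","bar_handle","wedge_tab","cake_mid","shaker_mid","spatula","wedge"):
        print(c,t,[(round(b["conf"],2),np.round(w(c,b["location"]),3).tolist(),np.round(w2pix(c,w(c,b["location"]))[0]).tolist()) for b in env.boxes_of(t,c)])
E
```

```text
{'time': 0.0, 'q': array([-1.29618028,  0.41193734, -0.01271587,  1.59704763,  0.00561123,
        1.13427779, -0.08225062]), 'joint_vel': array([-0.0005259 ,  0.00061049, -0.00239558,  0.00018173,  0.00135202,
        0.00032086, -0.00123305]), 'joint_efforts': array([-9.84854523e-04, -6.00627923e+01,  6.81699906e-01, -2.99420965e+01,
        1.37952558e-02,  1.09643038e-02,  1.43198281e-05]), 'ee_pos': array([0.21003734, 0.58842804, 0.40382802]), 'tool_rot': array([ 1.70578560e-01,  9.85343740e-01, -8.13496270e-04, -7.77305303e-05]), 'ft_force': array([ 0.12298647, -0.20414423, -0.91214909]), 'wrist_torque': array([-0.01491311,  0.00387227,  0.03128025]), 'grasp_force': 0.0, 'finger_gap': 0.08559953022350436} 0.1734
[[0.967, 0.161, -0.196, 0.4], [-0.253, 0.669, -0.698, -0.556], [0.019, 0.725, 0.688, 0.731], [0.0, 0.0, 0.0, 1.0]]
side jig [(0.66, [0.504, -0.073, 0.018], [237.0, 299.0])]
side bar_handle [(0.87, [0.513, -0.0, 0.028], [233.0, 265.0])]
side wedge_tab [(0.86, [0.535, -0.048, 0.025], [249.0, 283.0])]
side cake_mid [(0.93, [0.687, 0.23, 0.061], [282.0, 170.0]), (0.84, [0.4
[... 241 characters left out ...]
 0.027], [249.0, 281.0])]
[[0.02, 0.981, -0.193, 0.314], [-1.0, 0.018, -0.014, 0.085], [-0.01, 0.194, 0.981, 1.3], [0.0, 0.0, 0.0, 1.0]]
top jig [(0.73, [0.503, 0.01, 0.01], [290.0, 207.0])]
top bar_handle [(0.95, [0.522, -0.005, 0.029], [296.0, 199.0])]
top wedge_tab [(0.83, [0.54, -0.028, 0.027], [305.0, 193.0])]
top cake_mid [(0.89, [0.499, 0.148, 0.085], [237.0, 204.0]), (0.88, [0.633, 0.392, 0.075], [146.0, 152.0]), (0.64, [0.531, 0.317, 0.072], [172.0, 191.0]), (0.62, [0.692, 0.251, 0.075], [200.0, 131.0])]
top shaker_mid [(0.51, [0.375, 0.147, 0.081], [236.0, 253.0])]
top spatula [(0.73, [0.662, 0.029, 0.002], [283.0, 151.0])]
top wedge [(0.51, [0.537, -0.023, 0.028], [303.0, 194.0])]
```

View pics/top0.png

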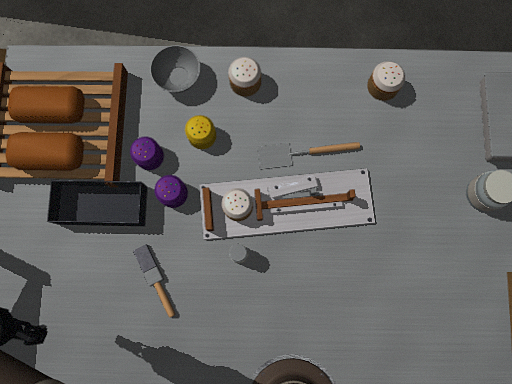

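View pics/side0.png

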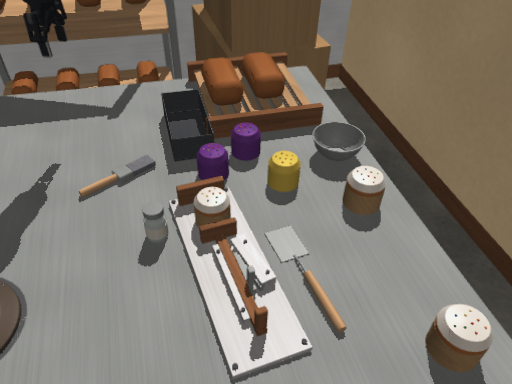

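The top view shows the jig with handle (351,195), backstop (207,208), cake (237,204) with white icing and wedge near (305,190). Cake look-alikes: purple (147,152) and (171,190), yellow (200,131), iced ones off the jig (244,75) and (388,79). The cake wanted is the one on the jig at (237,204). The jar is at (238,253) and the spatula at (310,152). Next I'll measure and check a close crop.

Run:
```python
from h import *
def cloud(c):
    d=np.load(f"{c}0.npy"); v,u=np.nonzero(d>0); return pix2w(c,np.c_[u,v],d[v,u]),u,v
for c in("top","side"):
    P,u,v=cloud(c); 
    tr=env.trace("jig",c)[0]["region"] if c=="top" else None
    if c=="top":
        n=np.zeros((384,512),bool); n[v,u]=(abs(P[:,2]-.012)<.006)
        m=n&tr; cnt=max(cv2.findContours(cv2.dilate(tr.astype(np.uint8),None)*0+tr.astype(np.uint8),0,2)[0],key=cv2.contourArea).reshape(-1,2)
        cw=[]
        T=np.array(env.camera_params(c)["world_from_camera"])
        # ray to z=.012
        a=pix2w(c,cnt,np.ones(len(cnt)))-T[:3,3]; cw=T[:3,3]+a*((.012-T[2,3])/a[:,2])[:,None]
        r=cv2.minAreaRect((cw[:,:2]*1000).astype(np.float32)); print("plate",r)
    R=(P[:,0]>.42)&(P[:,0]<.62)&(P[:,1]>-.22)&(P[:,1]<.26)
    P=P[R]; 
    for nm,lo,hi,y0,y1 in(("handle",.062,.09,-.22,-.08),("tab",.05,.08,-.08,.04),("mid",.04,.08,.04,.115),("cake",.07,.11,.11,.2),("stop",.05,.075,.19,.26)):
        q=P[(P[:,2]>lo)&(P[:,2]<hi)&(P[:,1]>y0)&(P[:,1]<y1)]
        if len(q): print(c,nm,len(q),np.round(np.median(q,0),4),np.round(q.min(0),3),np.round(q.max(0),3))
p=cv2.imread("pics/top0.png")[165:245,195:385]; s=cv2.imread("pics/side0.png")[170:370,160:310]
cv2.imwrite("pics/c0.png",np.vstack([cv2.resize(p,(570,240),interpolation=2),np.pad(cv2.resize(s,None,fx=1.75,fy=1.75,interpolation=2),((0,0),(0,570-262),(0,0)))]))
```

```text
plate ((513.2496948242188, 21.880477905273438), (155.5633544921875, 463.4577331542969), 6.606447219848633)
top handle 55 [ 0.5323 -0.1427  0.0769] [ 0.522 -0.151  0.063] [ 0.543 -0.137  0.083]
top tab 38 [ 0.5386 -0.0458  0.0676] [ 0.534 -0.054  0.052] [ 0.546 -0.038  0.072]
top mid 193 [0.5053 0.0962 0.0556] [0.465 0.046 0.04 ] [0.557 0.114 0.078]
top cake 723 [0.501  0.1506 0.0864] [0.465 0.113 0.07 ] [0.541 0.191 0.095]
top stop 312 [0.4895 0.228  0.0624] [0.435 0.191 0.05 ] [0.545 0.242 0.073]
side handle 137 [ 0.5291 -0.1495  0.0756] [ 0.519 -0.154  0.063] [ 0.541 -0.139  0.079]
side tab 83 [ 0.5369 -0.0516  0.0656] [ 0.531 -0.056  0.051] [ 0.544 -0.038  0.07 ]
side mid 534 [0.4997 0.0942 0.0554] [0.462 0.049 0.04 ] [0.553 0.115 0.08 ]
side cake 766 [0.4982 0.1375 0.0864] [0.461 0.11  0.07 ] [0.538 0.182 0.093]
side stop 418 [0.4842 0.2232 0.0619] [0.431 0.211 0.05 ] [0.542 0.242 0.067]
```

View pics/c0.png

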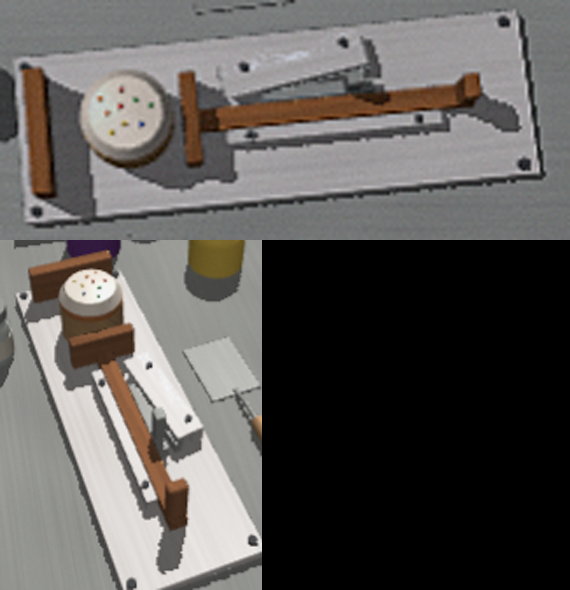

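The crop confirms the white-iced cake on the jig, between the plate and backstop; handle and tab are clear. Jig yaw is about 6.6°, handle ≈ (0.5315,-0.1455), tab ≈ (0.538,-0.048), and the sizes agree with those given. I'll move high towards a spot behind the handle.

Request:
{"name": "send_rows", "arguments": {"series": [{"tx": 1.8,"ty": -4.3,"az": -0.062,"hand": 1},{"tx": 1.8,"ty": -4.3,"az": -0.062,"hand": 1},{"tx": 1.8,"ty": -4.3,"az": -0.062,"hand": 1},{"tx": 1.8,"ty": -4.3,"az": -0.062,"hand": 1},{"tx": 1.8,"ty": -4.3,"az": -0.062,"hand": 1},{"tx": 1.8,"ty": -4.3,"az": -0.062,"hand": 1},{"tx": 1.8,"ty": -4.3,"az": -0.062,"hand": 1},{"tx": 1.8,"ty": -4.3,"az": -0.062,"hand": 1},{"tx": 1.8,"ty": -4.3,"az": -0.062,"hand": 1}]}}

```text
validation failed for argument at $.se...
```

```bash
python3 -c "
from h import *
print(env.sense())"
```

```text
{'time': 0.85, 'q': array([-1.2962347 ,  0.41108961, -0.01274862,  1.59618905,  0.005599  ,
        1.13426712, -0.08220899]), 'joint_vel': array([ 0.00083104,  0.00095872,  0.00020904, -0.00123794, -0.00211534,
        0.00024974,  0.00104093]), 'joint_efforts': array([ 1.08826058e-03, -6.00370502e+01,  6.81615304e-01, -2.99728382e+01,
        1.39073524e-02,  1.94826469e-03,  2.61974736e-05]), 'ee_pos': array([0.21004388, 0.58865394, 0.40470819]), 'tool_rot': array([ 1.70521202e-01,  9.85354006e-01,  4.20841584e-05, -6.37891584e-06]), 'ft_force': array([0.20045655, 0.17739029, 0.37068316]), 'wrist_torque': array([-0.01965195, -0.07564722, -0.06886315]), 'grasp_force': 0.0, 'finger_gap': 0.08530254634569016}
```

Request:
{"name": "send_rows", "arguments": {"series": [{"ax": 0,"ay": 0,"az": -0.062,"tx": 1.8,"ty": -4.3,"tz": 0,"hand": 1},{"ax": 0,"ay": 0,"az": -0.062,"tx": 1.8,"ty": -4.3,"tz": 0,"hand": 1},{"ax": 0,"ay": 0,"az": -0.062,"tx": 1.8,"ty": -4.3,"tz": 0,"hand": 1},{"ax": 0,"ay": 0,"az": -0.062,"tx": 1.8,"ty": -4.3,"tz": 0,"hand": 1},{"ax": 0,"ay": 0,"az": -0.062,"tx": 1.8,"ty": -4.3,"tz": 0,"hand": 1},{"ax": 0,"ay": 0,"az": -0.062,"tx": 1.8,"ty": -4.3,"tz": 0,"hand": 1},{"ax": 0,"ay": 0,"az": -0.062,"tx": 1.8,"ty": -4.3,"tz": 0,"hand": 1},{"ax": 0,"ay": 0,"az": -0.062,"tx": 1.8,"ty": -4.3,"tz": 0,"hand": 1}], "squeeze": 20}}

```text
time: 1.85
ee_pos: [0.3545, 0.2431, 0.405]
tool_rot: [0.408, 0.913, 0.0, 0.0]
ft_force: [0.7, 0.6, 0.5]
finger_gap: 0.0001
grasp_force: 0.0
```

```bash
python3 -c "
from h import *
print(env.sense())"
```

```text
{'time': 1.85, 'q': array([-0.93249381,  0.06542599,  0.23147665,  2.05242785, -0.01776552,
        1.02462744,  0.03769786]), 'joint_vel': array([ 0.4430973 , -0.18441131,  0.36542944,  0.20331048,  0.01436853,
       -0.02160821,  0.29939352]), 'joint_efforts': array([ -3.35181668, -31.32337689,  -1.13622252, -27.99511313,
        -0.11679733,   0.22364893,  -0.53915653]), 'ee_pos': array([0.35450836, 0.24311826, 0.40500315]), 'tool_rot': array([4.08133839e-01, 9.12921984e-01, 4.54445224e-04, 1.18318097e-04]), 'ft_force': array([0.69932329, 0.63897779, 0.5136384 ]), 'wrist_torque': array([ 0.01571452, -0.03340182,  0.00010466]), 'grasp_force': 0.0, 'finger_gap': 6.96983396310508e-05}
```

Request:
{"name": "send_rows", "arguments": {"series": [{"ax": 0,"ay": 0,"az": -0.061,"tx": 1.8,"ty": -4.2,"tz": 0,"hand": 1},{"ax": 0,"ay": 0,"az": -0.061,"tx": 1.8,"ty": -4.2,"tz": 0,"hand": 1},{"ax": 0,"ay": 0,"az": -0.061,"tx": 1.8,"ty": -4.2,"tz": 0,"hand": 1},{"ax": 0,"ay": 0,"az": -0.061,"tx": 1.8,"ty": -4.2,"tz": 0,"hand": 1},{"ax": 0,"ay": 0,"az": -0.061,"tx": 1.8,"ty": -4.2,"tz": 0,"hand": 1},{"ax": 0,"ay": 0,"az": -0.061,"tx": 1.8,"ty": -4.2,"tz": 0,"hand": 1},{"ax": 0,"ay": 0,"az": -0.061,"tx": 1.8,"ty": -4.2,"tz": 0,"hand": 1},{"ax": 0,"ay": 0,"az": -0.061,"tx": 1.8,"ty": -4.2,"tz": 0,"hand": 1},{"ax": 0,"ay": 0,"az": -0.061,"tx": 1.8,"ty": -4.2,"tz": 0,"hand": 1},{"ax": 0,"ay": 0,"az": -0.061,"tx": 1.8,"ty": -4.2,"tz": 0,"hand": 1},{"ax": 0,"ay": 0,"az": 0,"tx": 0,"ty": 0,"tz": -4,"hand": 1},{"ax": 0,"ay": 0,"az": 0,"tx": 0,"ty": 0,"tz": -4,"hand": 1},{"ax": 0,"ay": 0,"az": 0,"tx": 0,"ty": 0,"tz": -3,"hand": 1},{"ax": 0,"ay": 0,"az": 0,"tx": 0,"ty": 0,"tz": 0,"hand": 1}]}}

```text
time: 3.6
ee_pos: [0.5334, -0.175, 0.2929]
tool_rot: [0.663, 0.749, -0.001, -0.002]
ft_force: [-1.2, 1.1, -0.3]
finger_gap: 0.0002
grasp_force: 0.0
```

Run:
```python
from h import *
s=env.sense();print(s["q"],s["ee_pos"],s["tool_rot"],s["ft_force"])
p,d=env.camera("side"); cv2.imwrite("pics/s1.png",cv2.resize(p[150:384,130:400],None,fx=2,fy=2))
```

```text
[-0.21782577  0.47960703  0.59840817  1.89771266 -0.34524946  0.87232578
  0.67648254] [ 0.53342155 -0.17500613  0.29292833] [ 0.66270837  0.74887468 -0.00115175 -0.00172975] [-1.17294133  1.11044512 -0.29783808]
```

View pics/s1.png

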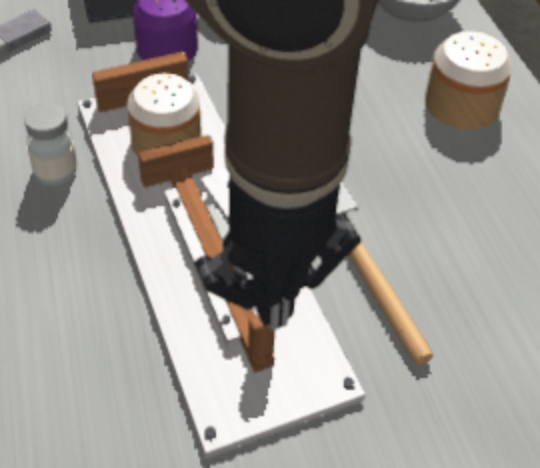

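The view shows the fingertips at about (275,315) in the crop, above the handle zone; the handle is at (262,345). I'll back off 1 cm, lower, then approach.

Request:
{"name": "send_rows", "arguments": {"series": [{"ax": 0,"ay": 0,"az": 0,"tx": 0.2,"ty": -1.2,"tz": 0,"hand": 1},{"ax": 0,"ay": 0,"az": 0,"tx": 0,"ty": 0,"tz": -2.5,"hand": 1},{"ax": 0,"ay": 0,"az": 0,"tx": 0,"ty": 0,"tz": -2.5,"hand": 1},{"ax": 0,"ay": 0,"az": 0,"tx": 0,"ty": 0,"tz": -2.5,"hand": 1},{"ax": 0,"ay": 0,"az": 0,"tx": 0,"ty": 0,"tz": 0,"hand": 1},{"ax": 0,"ay": 0,"az": 0,"tx": 0,"ty": 0,"tz": 0,"hand": 1}]}}

```text
time: 4.4
ee_pos: [0.5367, -0.1882, 0.2213]
tool_rot: [0.663, 0.749, 0.0, 0.001]
ft_force: [-0.4, -0.5, 0.2]
finger_gap: 0.0002
grasp_force: 0.0
```

Request:
{"name": "send_rows", "arguments": {"series": [{"ax": 0,"ay": 0,"az": 0,"tx": -0.05,"ty": 0.4,"tz": 0,"hand": 1},{"ax": 0,"ay": 0,"az": 0,"tx": -0.05,"ty": 0.4,"tz": 0,"hand": 1},{"ax": 0,"ay": 0,"az": 0,"tx": -0.05,"ty": 0.4,"tz": 0,"hand": 1},{"ax": 0,"ay": 0,"az": 0,"tx": -0.05,"ty": 0.4,"tz": 0,"hand": 1},{"ax": 0,"ay": 0,"az": 0,"tx": -0.05,"ty": 0.4,"tz": 0,"hand": 1},{"ax": 0,"ay": 0,"az": 0,"tx": -0.05,"ty": 0.4,"tz": 0,"hand": 1},{"ax": 0,"ay": 0,"az": 0,"tx": -0.05,"ty": 0.4,"tz": 0,"hand": 1},{"ax": 0,"ay": 0,"az": 0,"tx": -0.04,"ty": 0.4,"tz": 0,"hand": 1},{"ax": 0,"ay": 0,"az": 0,"tx": -0.04,"ty": 0.4,"tz": 0,"hand": 1},{"ax": 0,"ay": 0,"az": 0,"tx": -0.04,"ty": 0.4,"tz": 0,"hand": 1}]}}

```text
time: 5.65
ee_pos: [0.5313, -0.1476, 0.2197]
tool_rot: [0.663, 0.749, -0.0, 0.0]
ft_force: [-0.5, -5.2, -1.8]
finger_gap: -0.0001
grasp_force: 2.3
```

Request:
{"name": "send_rows", "arguments": {"series": [{"ax": 0,"ay": 0,"az": 0,"tx": -0.02,"ty": 0.2,"tz": 0,"hand": 1},{"ax": 0,"ay": 0,"az": 0,"tx": -0.02,"ty": 0.2,"tz": 0,"hand": 1},{"ax": 0,"ay": 0,"az": 0,"tx": -0.03,"ty": 0.2,"tz": 0,"hand": 1},{"ax": 0,"ay": 0,"az": 0,"tx": -0.02,"ty": 0.2,"tz": 0,"hand": 1},{"ax": 0,"ay": 0,"az": 0,"tx": -0.02,"ty": 0.2,"tz": 0,"hand": 1},{"ax": 0,"ay": 0,"az": 0,"tx": -0.03,"ty": 0.2,"tz": 0,"hand": 1},{"ax": 0,"ay": 0,"az": 0,"tx": -0.02,"ty": 0.2,"tz": 0,"hand": 1}]}}

```text
time: 6.52
ee_pos: [0.5297, -0.1332, 0.2197]
tool_rot: [0.663, 0.749, -0.0, -0.0]
ft_force: [-1.0, -4.5, -0.9]
finger_gap: -0.0001
grasp_force: 2.3
```

```bash
cat > m.py <<'E'
from h import *
e=np.array([-.115,.9934,0])
p,d=env.camera("side"); cv2.imwrite("/tmp/s.png",p)
v,u=np.nonzero(d>0); P=pix2w("side",np.c_[u,v],d[v,u])
y=(P-[.5132,.0219,0])@e-.005; x=(P-[.5132,.0219,0])@[.9934,.115,0]
# plate top: z .05-.056, cake top rim z>.08
k=(abs(x)<.06)&(y<.25)
a=P[:,2]
for nm,m in(("plate",k&(a>.046)&(a<.058)&(abs(abs(x)-.03)<.009)&(y>.03)&(y<.13)),("cake",k&(a>.08)&(a<.1)&(y>.05)&(abs(x)<.05)),("stop",k&(a>.055)&(a<.065)&(y>.17)&(abs(abs(x)-.047)<.008)),("tab",k&(a>.055)&(a<.075)&(abs(x-.017)<.012)&(y<.03)&(y>-.09))):
    if m.sum(): print(nm,m.sum(),"y",np.round(np.percentile(y[m],[3,50,97]),4),"x",np.round(np.percentile(x[m],[3,50,97]),4))
s=env.sense(); print(s["ee_pos"],s["ft_force"]@e,s["time"])
E
python3 m.py
```

```text
plate 144 y [0.0925 0.0998 0.1271] x [-0.0376 -0.0236  0.0357]
cake 555 y [0.1164 0.1408 0.1743] x [-0.0295 -0.0008  0.0289]
stop 50 y [0.193  0.1979 0.2109] x [-0.0541 -0.0465 -0.0399]
[ 0.52966867 -0.13295072  0.2196495 ] -4.549413172361713 6.575
```

Request:
{"name": "send_rows", "arguments": {"series": [{"ax": 0,"ay": 0,"az": 0,"tx": -0.01,"ty": 0.1,"tz": 0,"hand": 1},{"ax": 0,"ay": 0,"az": 0,"tx": -0.01,"ty": 0.1,"tz": 0,"hand": 1},{"ax": 0,"ay": 0,"az": 0,"tx": -0.01,"ty": 0.1,"tz": 0,"hand": 1},{"ax": 0,"ay": 0,"az": 0,"tx": -0.02,"ty": 0.1,"tz": 0,"hand": 1},{"ax": 0,"ay": 0,"az": 0,"tx": -0.01,"ty": 0.1,"tz": 0,"hand": 1}]}}

```text
time: 7.2
ee_pos: [0.5291, -0.1283, 0.2197]
tool_rot: [0.663, 0.749, -0.0, -0.0]
ft_force: [-1.6, -4.6, -0.5]
finger_gap: 0.0001
grasp_force: 2.2
```

Request:
{"name": "send_rows", "arguments": {"series": [{"ax": 0,"ay": 0,"az": 0,"tx": -0.01,"ty": 0.1,"tz": 0,"hand": 1},{"ax": 0,"ay": 0,"az": 0,"tx": -0.01,"ty": 0.1,"tz": 0,"hand": 1}]}}

```text
time: 7.45
ee_pos: [0.5289, -0.1277, 0.2197]
tool_rot: [0.663, 0.749, -0.001, 0.001]
ft_force: [-1.3, -11.3, -2.3]
finger_gap: 0.0002
grasp_force: 5.6
```

Request:
{"name": "send_rows", "arguments": {"series": [{"ax": 0,"ay": 0,"az": 0,"tx": -0.01,"ty": 0.1,"tz": 0,"hand": 1}]}}

```text
time: 7.58
ee_pos: [0.5288, -0.1275, 0.2198]
tool_rot: [0.663, 0.748, -0.001, 0.002]
ft_force: [-0.8, -14.2, -3.7]
finger_gap: 0.0001
grasp_force: 7.0
```

Request:
{"name": "send_rows", "arguments": {"series": [{"ax": 0,"ay": 0,"az": 0,"tx": -0.01,"ty": 0.05,"tz": 0,"hand": 1}]}}

```text
time: 7.7
ee_pos: [0.5288, -0.1274, 0.2198]
tool_rot: [0.664, 0.748, -0.001, 0.002]
ft_force: [-0.1, -14.6, -4.6]
finger_gap: 0.0005
grasp_force: 7.2
```

Force rose to 14.6 N while the bar stopped: the cake is snug. Hold briefly, then check.

Request:
{"name": "send_rows", "arguments": {"series": [{"ax": 0,"ay": 0,"az": 0,"tx": 0,"ty": 0,"tz": 0,"hand": 1},{"ax": 0,"ay": 0,"az": 0,"tx": 0,"ty": 0,"tz": 0,"hand": 1}]}}

```text
time: 7.95
ee_pos: [0.5288, -0.1274, 0.2198]
tool_rot: [0.664, 0.748, -0.001, 0.002]
ft_force: [1.1, -13.3, -5.0]
finger_gap: -0.0003
grasp_force: 6.7
```

```bash
python3 m.py; python3 -c "
import cv2;cv2.imwrite('pics/s2.png',cv2.resize(cv2.imread('/tmp/s.png')[140:340,150:330],None,fx=3,fy=3))"
```

```text
plate 148 y [0.0985 0.1045 0.1291] x [-0.0373 -0.0221  0.0357]
cake 539 y [0.1213 0.1469 0.1793] x [-0.0298 -0.0006  0.0296]
stop 50 y [0.1925 0.1981 0.2094] x [-0.0538 -0.047  -0.0398]
[ 0.52878488 -0.12740519  0.21979555] -13.815605197308807 8.0
```

View pics/s2.png

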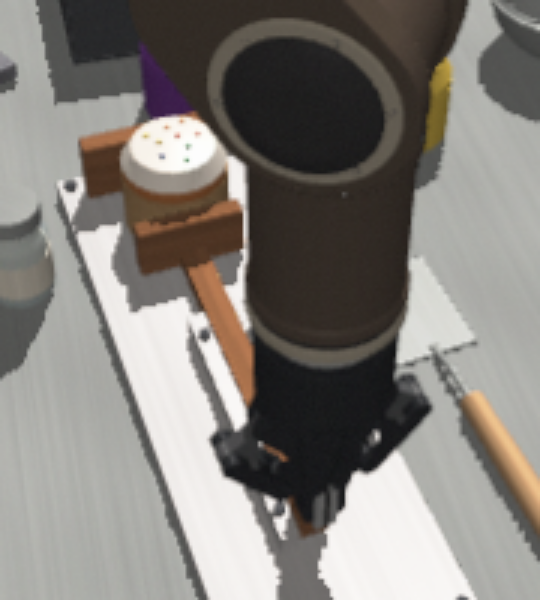

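The cake is against the backstop (crop 130,150) and the plate against the cake. Back off, lift, and re-measure the tab from above.

Request:
{"name": "send_rows", "arguments": {"series": [{"ax": 0,"ay": 0,"az": 0,"tx": 0.05,"ty": -0.4,"tz": 0,"hand": 1},{"ax": 0,"ay": 0,"az": 0,"tx": 0.15,"ty": -1.5,"tz": 0,"hand": 1},{"ax": 0,"ay": 0,"az": 0,"tx": 0,"ty": -1,"tz": 3,"hand": 1},{"ax": 0,"ay": 0,"az": 0,"tx": 0,"ty": 0,"tz": 4,"hand": 1},{"ax": 0,"ay": 0,"az": 0,"tx": 0,"ty": 0,"tz": 0,"hand": 1}]}}

```text
time: 8.62
ee_pos: [0.532, -0.1546, 0.2925]
tool_rot: [0.663, 0.749, 0.002, 0.002]
ft_force: [0.5, 0.7, -0.1]
finger_gap: 0.0
grasp_force: 0.0
```

```bash
cat > t.py <<'E'
from h import *
e=np.array([-.115,.9934,0])
p,d=env.camera("top"); cv2.imwrite("/tmp/t.png",p)
v,u=np.nonzero(d>0); P=pix2w("top",np.c_[u,v],d[v,u])
y=(P-[.5132,.0219,0])@e-.005; x=(P-[.5132,.0219,0])@[.9934,.115,0]; a=P[:,2]
for nm,m in(("plate",(a>.046)&(a<.058)&(abs(x)<.04)&(y>.06)&(y<.13)),("cake",(a>.075)&(a<.1)&(y>.1)&(y<.2)&(abs(x)<.05)),("stop",(a>.058)&(a<.07)&(y>.17)&(y<.24)&(abs(x)<.06)),("tab",(a>.055)&(a<.075)&(abs(x-.017)<.014)&(y<.05)&(y>-.1)),("handle",(a>.07)&(a<.085)&(abs(x)<.02)&(y<-.1)&(y>-.2))):
    if m.sum(): print(nm,m.sum(),"y",np.round(np.percentile(y[m],[3,50,97]),4),"x",np.round(np.percentile(x[m],[3,50,97]),4))
s=env.sense(); print(s["ee_pos"],s["ft_force"]@e,s["time"])
E
python3 t.py;python3 -c "
import cv2;cv2.imwrite('pics/t3.png',cv2.resize(cv2.imread('/tmp/t.png')[150:260,190:390],None,fx=4,fy=4,interpolation=2))"
```

```text
plate 136 y [0.0996 0.107  0.1165] x [-0.0378 -0.0036  0.0369]
cake 664 y [0.1211 0.1532 0.1856] x [-0.0286  0.0023  0.0351]
stop 292 y [0.1943 0.2027 0.2114] x [-0.052   0.0002  0.0516]
tab 35 y [-0.0831 -0.0757 -0.0676] x [0.0131 0.0184 0.0247]
handle 49 y [-0.1428 -0.1353 -0.1295] x [-0.0095  0.0008  0.0109]
[ 0.53145292 -0.15395823  0.29096595] 0.8618948184723649 8.675
```

View pics/t3.png

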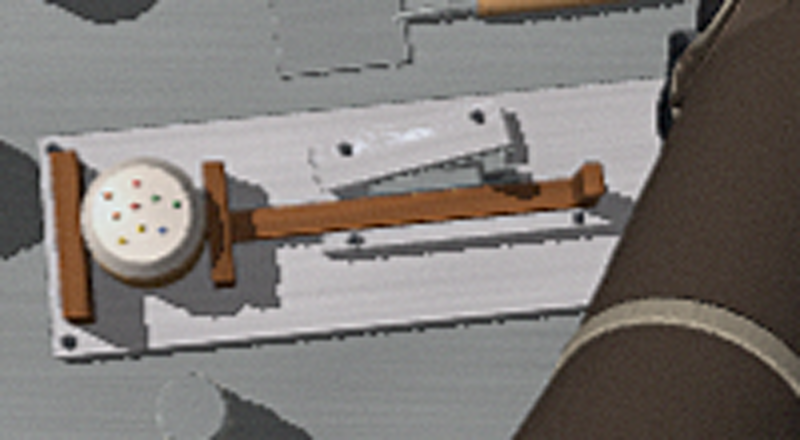

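The top view shows the cake between stop (65,235) and plate (220,225), the tab hidden close to the bar's upper side near (510,190), and the handle at (590,180). Measured tab y=-0.0755, x=0.018, handle y=-0.1355 (as expected). I'll put the fingers between them.

Request:
{"name": "send_rows", "arguments": {"series": [{"ax": 0,"ay": 0,"az": 0,"tx": 0.5,"ty": 4,"tz": 0,"hand": 1},{"ax": 0,"ay": 0,"az": 0,"tx": 0.6,"ty": 3.8,"tz": 0,"hand": 1},{"ax": 0,"ay": 0,"az": 0,"tx": 0,"ty": 0,"tz": 0,"hand": 1},{"ax": 0,"ay": 0,"az": 0,"tx": 0,"ty": 0,"tz": 0,"hand": 1}]}}

```text
time: 9.18
ee_pos: [0.5415, -0.0761, 0.289]
tool_rot: [0.663, 0.749, -0.001, -0.0]
ft_force: [-1.1, -0.2, -0.4]
finger_gap: 0.0003
grasp_force: 0.0
```

Request:
{"name": "send_rows", "arguments": {"series": [{"ax": 0,"ay": 0,"az": 0,"tx": 0.1,"ty": 0,"tz": -2.5,"hand": 1},{"ax": 0,"ay": 0,"az": 0,"tx": 0,"ty": 0,"tz": -2.0,"hand": 1}]}}

```text
time: 9.43
ee_pos: [0.5424, -0.0773, 0.2438]
tool_rot: [0.663, 0.748, -0.0, 0.0]
ft_force: [0.3, 0.7, 0.0]
finger_gap: 0.0002
grasp_force: 0.0
```

Request:
{"name": "send_rows", "arguments": {"series": [{"ax": 0,"ay": 0,"az": 0,"tx": 0,"ty": 0,"tz": -1.5,"hand": 1},{"ax": 0,"ay": 0,"az": 0,"tx": 0,"ty": 0,"tz": -1.5,"hand": 1},{"ax": 0,"ay": 0,"az": 0,"tx": 0,"ty": 0,"tz": 0,"hand": 1}]}}

```text
time: 9.8
ee_pos: [0.5424, -0.0762, 0.2137]
tool_rot: [0.663, 0.749, -0.001, -0.001]
ft_force: [-0.4, 0.7, 0.2]
finger_gap: 0.0003
grasp_force: 0.0
```

Request:
{"name": "send_rows", "arguments": {"series": [{"ax": 0,"ay": 0,"az": 0,"tx": -0.02,"ty": 0.2,"tz": 0,"hand": 1},{"ax": 0,"ay": 0,"az": 0,"tx": -0.02,"ty": 0.2,"tz": 0,"hand": 1},{"ax": 0,"ay": 0,"az": 0,"tx": -0.03,"ty": 0.2,"tz": 0,"hand": 1},{"ax": 0,"ay": 0,"az": 0,"tx": -0.02,"ty": 0.2,"tz": 0,"hand": 1},{"ax": 0,"ay": 0,"az": 0,"tx": -0.02,"ty": 0.2,"tz": 0,"hand": 1},{"ax": 0,"ay": 0,"az": 0,"tx": -0.03,"ty": 0.2,"tz": 0,"hand": 1},{"ax": 0,"ay": 0,"az": 0,"tx": -0.02,"ty": 0.2,"tz": 0,"hand": 1},{"ax": 0,"ay": 0,"az": 0,"tx": -0.02,"ty": 0.2,"tz": 0,"hand": 1},{"ax": 0,"ay": 0,"az": 0,"tx": -0.02,"ty": 0.2,"tz": 0,"hand": 1},{"ax": 0,"ay": 0,"az": 0,"tx": -0.03,"ty": 0.2,"tz": 0,"hand": 1},{"ax": 0,"ay": 0,"az": 0,"tx": -0.02,"ty": 0.2,"tz": 0,"hand": 1}]}}

```text
time: 11.18
ee_pos: [0.5403, -0.0538, 0.2147]
tool_rot: [0.663, 0.749, -0.0, 0.0]
ft_force: [0.9, -2.9, 3.5]
finger_gap: -0.0004
grasp_force: 1.6
```

```bash
python3 t.py
```

```text
plate 141 y [0.0994 0.1069 0.1172] x [-0.0373 -0.0012  0.0385]
cake 682 y [0.1211 0.1533 0.1862] x [-0.0286  0.0026  0.036 ]
stop 297 y [0.1942 0.2028 0.2115] x [-0.0521 -0.0006  0.0514]
[ 0.54025747 -0.05343106  0.21465816] -2.1846505243770222 11.225
```

Request:
{"name": "send_rows", "arguments": {"series": [{"ax": 0,"ay": 0,"az": 0,"tx": -0.02,"ty": 0.2,"tz": 0,"hand": 1},{"ax": 0,"ay": 0,"az": 0,"tx": -0.02,"ty": 0.2,"tz": 0,"hand": 1}]}}

```text
time: 11.48
ee_pos: [0.5398, -0.0498, 0.2147]
tool_rot: [0.663, 0.749, -0.0, -0.0]
ft_force: [0.9, -2.1, 1.5]
finger_gap: -0.0
grasp_force: 1.4
```

Request:
{"name": "send_rows", "arguments": {"series": [{"ax": 0,"ay": 0,"az": 0,"tx": -0.02,"ty": 0.2,"tz": 0,"hand": 1},{"ax": 0,"ay": 0,"az": 0,"tx": -0.02,"ty": 0.2,"tz": 0,"hand": 1}]}}

```text
time: 11.72
ee_pos: [0.5394, -0.0457, 0.2147]
tool_rot: [0.663, 0.749, -0.0, -0.0]
ft_force: [0.7, -1.5, 1.6]
finger_gap: 0.0003
grasp_force: 1.3
```

Request:
{"name": "send_rows", "arguments": {"series": [{"ax": 0,"ay": 0,"az": 0,"tx": -0.02,"ty": 0.2,"tz": 0,"hand": 1},{"ax": 0,"ay": 0,"az": 0,"tx": -0.03,"ty": 0.2,"tz": 0,"hand": 1}]}}

```text
time: 11.98
ee_pos: [0.539, -0.0417, 0.2147]
tool_rot: [0.663, 0.749, 0.0, -0.0]
ft_force: [0.9, -1.8, 0.7]
finger_gap: -0.0001
grasp_force: 1.2
```

Request:
{"name": "send_rows", "arguments": {"series": [{"ax": 0,"ay": 0,"az": 0,"tx": -0.02,"ty": 0.2,"tz": 0,"hand": 1},{"ax": 0,"ay": 0,"az": 0,"tx": -0.03,"ty": 0.2,"tz": 0,"hand": 1}]}}

```text
time: 12.22
ee_pos: [0.5385, -0.0377, 0.2147]
tool_rot: [0.663, 0.749, -0.0, -0.0]
ft_force: [0.9, -2.0, 0.6]
finger_gap: -0.0003
grasp_force: 1.2
```

Request:
{"name": "send_rows", "arguments": {"series": [{"ax": 0,"ay": 0,"az": 0,"tx": -0.02,"ty": 0.2,"tz": 0,"hand": 1},{"ax": 0,"ay": 0,"az": 0,"tx": -0.03,"ty": 0.2,"tz": 0,"hand": 1}]}}

```text
time: 12.48
ee_pos: [0.5378, -0.034, 0.2147]
tool_rot: [0.663, 0.749, -0.0, 0.0]
ft_force: [0.0, -4.8, 2.1]
finger_gap: 0.0001
grasp_force: 2.0
```

Request:
{"name": "send_rows", "arguments": {"series": [{"ax": 0,"ay": 0,"az": 0,"tx": -0.01,"ty": 0.1,"tz": 0,"hand": 1}]}}

```text
time: 12.6
ee_pos: [0.5377, -0.0332, 0.2147]
tool_rot: [0.663, 0.749, -0.0, 0.0]
ft_force: [-0.7, -4.5, 1.7]
finger_gap: -0.0003
grasp_force: 2.4
```

Request:
{"name": "send_rows", "arguments": {"series": [{"ax": 0,"ay": 0,"az": 0,"tx": -0.01,"ty": 0.1,"tz": 0,"hand": 1}]}}

```text
time: 12.72
ee_pos: [0.5376, -0.0324, 0.2147]
tool_rot: [0.663, 0.749, -0.0, 0.0]
ft_force: [-1.2, -5.7, 3.1]
finger_gap: 0.0002
grasp_force: 2.7
```

Request:
{"name": "send_rows", "arguments": {"series": [{"ax": 0,"ay": 0,"az": 0,"tx": -0.01,"ty": 0.1,"tz": 0,"hand": 1}]}}

```text
time: 12.85
ee_pos: [0.5374, -0.0315, 0.2147]
tool_rot: [0.663, 0.749, -0.0, 0.0]
ft_force: [-1.6, -5.7, 3.7]
finger_gap: -0.0001
grasp_force: 2.8
```

Request:
{"name": "send_rows", "arguments": {"series": [{"ax": 0,"ay": 0,"az": 0,"tx": -0.01,"ty": 0.1,"tz": 0,"hand": 1}]}}

```text
time: 12.98
ee_pos: [0.5373, -0.0306, 0.2147]
tool_rot: [0.663, 0.749, -0.0, 0.0]
ft_force: [-2.0, -6.1, 3.4]
finger_gap: 0.0001
grasp_force: 3.0
```

Request:
{"name": "send_rows", "arguments": {"series": [{"ax": 0,"ay": 0,"az": 0,"tx": -0.01,"ty": 0.1,"tz": 0,"hand": 1}]}}

```text
time: 13.1
ee_pos: [0.5372, -0.0299, 0.2147]
tool_rot: [0.663, 0.749, -0.001, 0.0]
ft_force: [-1.8, -8.6, 3.3]
finger_gap: -0.0
grasp_force: 3.9
```

Request:
{"name": "send_rows", "arguments": {"series": [{"ax": 0,"ay": 0,"az": 0,"tx": -0.01,"ty": 0.1,"tz": 0,"hand": 1}]}}

```text
time: 13.22
ee_pos: [0.5371, -0.0294, 0.2148]
tool_rot: [0.663, 0.748, -0.001, 0.001]
ft_force: [-1.5, -8.6, 3.5]
finger_gap: 0.0002
grasp_force: 4.7
```

Request:
{"name": "send_rows", "arguments": {"series": [{"ax": 0,"ay": 0,"az": 0,"tx": 0,"ty": 0.1,"tz": 0,"hand": 1}]}}

```text
time: 13.35
ee_pos: [0.537, -0.0289, 0.2148]
tool_rot: [0.663, 0.748, -0.001, 0.001]
ft_force: [-2.5, -10.5, 3.8]
finger_gap: -0.0002
grasp_force: 5.6
```

Request:
{"name": "send_rows", "arguments": {"series": [{"ax": 0,"ay": 0,"az": 0,"tx": 0,"ty": 0.08,"tz": 0,"hand": 1}]}}

```text
time: 13.48
ee_pos: [0.537, -0.0286, 0.2148]
tool_rot: [0.664, 0.748, -0.001, 0.001]
ft_force: [-1.9, -12.5, 4.1]
finger_gap: -0.0003
grasp_force: 6.2
```

Request:
{"name": "send_rows", "arguments": {"series": [{"ax": 0,"ay": 0,"az": 0,"tx": 0,"ty": 0.04,"tz": 0,"hand": 1},{"ax": 0,"ay": 0,"az": 0,"tx": 0,"ty": 0,"tz": 0,"hand": 1},{"ax": 0,"ay": 0,"az": 0,"tx": 0,"ty": 0,"tz": 0,"hand": 1}]}}

```text
time: 13.85
ee_pos: [0.537, -0.0285, 0.2149]
tool_rot: [0.664, 0.748, -0.001, 0.001]
ft_force: [-1.5, -12.5, 3.9]
finger_gap: -0.0003
grasp_force: 6.1
```

13 N held without further slip. Release slowly and watch.

Request:
{"name": "send_rows", "arguments": {"series": [{"ax": 0,"ay": 0,"az": 0,"tx": 0.02,"ty": -0.2,"tz": 0,"hand": 1},{"ax": 0,"ay": 0,"az": 0,"tx": 0.02,"ty": -0.2,"tz": 0,"hand": 1},{"ax": 0,"ay": 0,"az": 0,"tx": 0.03,"ty": -0.3,"tz": 0,"hand": 1},{"ax": 0,"ay": 0,"az": 0,"tx": 0.1,"ty": -0.8,"tz": 0,"hand": 1},{"ax": 0,"ay": 0,"az": 0,"tx": 0,"ty": 0,"tz": 2.5,"hand": 1},{"ax": 0,"ay": 0,"az": 0,"tx": 0,"ty": 0,"tz": 4,"hand": 1},{"ax": 0,"ay": 0,"az": 0,"tx": 0,"ty": -4,"tz": 4,"hand": 1},{"ax": 0,"ay": 0,"az": 0,"tx": 0,"ty": -5,"tz": 2,"hand": 1},{"ax": 0,"ay": 0,"az": 0,"tx": 0,"ty": -4,"tz": 0,"hand": 1},{"ax": 0,"ay": 0,"az": 0,"tx": 0,"ty": 0,"tz": 0,"hand": 1}]}}

```text
time: 15.1
ee_pos: [0.5383, -0.1745, 0.3404]
tool_rot: [0.665, 0.747, -0.0, 0.001]
ft_force: [-0.5, 0.7, 0.2]
finger_gap: -0.0
grasp_force: 0.0
```

```bash
python3 t.py; python3 t.py; python3 m.py; python3 -c "
import cv2;a=cv2.resize(cv2.imread('/tmp/t.png')[160:250,195:345],None,fx=3.5,fy=3.5,interpolation=2);cv2.imwrite('pics/t4.png',a)"
```

```text
plate 140 y [0.0993 0.1064 0.1166] x [-0.039   0.0008  0.039 ]
cake 684 y [0.1213 0.1536 0.1857] x [-0.0291  0.0024  0.0368]
stop 294 y [0.1941 0.2027 0.2114] x [-0.0519 -0.0007  0.0517]
tab 33 y [-0.0444 -0.0366 -0.0296] x [0.0121 0.0175 0.0232]
handle 52 y [-0.1421 -0.135  -0.1286] x [-0.0105 -0.0003  0.0106]
[ 0.53867133 -0.17225288  0.33981126] 0.9057847100657566 15.15
plate 137 y [0.0997 0.1067 0.1204] x [-0.0378 -0.0032  0.0366]
cake 677 y [0.1214 0.1533 0.186 ] x [-0.0287  0.0029  0.0354]
stop 294 y [0.1942 0.2028 0.2112] x [-0.052  -0.0004  0.0509]
tab 33 y [-0.0441 -0.0369 -0.0303] x [0.0118 0.0175 0.0234]
handle 47 y [-0.1422 -0.1357 -0.1289] x [-0.0095  0.0002  0.0107]
[ 0.53894509 -0.17076427  0.3394627 ] 0.318835839118238 15.2
plate 142 y [0.0977 0.1037 0.1286] x [-0.0374 -0.0222  0.0354]
cake 541 y [0.1219 0.146  0.1786] x [-0.0295 -0.0006  0.0293]
stop 89 y [0.1933 0.1976 0.2117] x [-0.054  -0.0414  0.0506]
tab 7 y [-0.0344 -0.0317 -0.0297] x [0.0089 0.0105 0.0153]
[ 0.53918386 -0.16987801  0.33932937] 1.3196501301391723 15.25
```

View pics/t4.png

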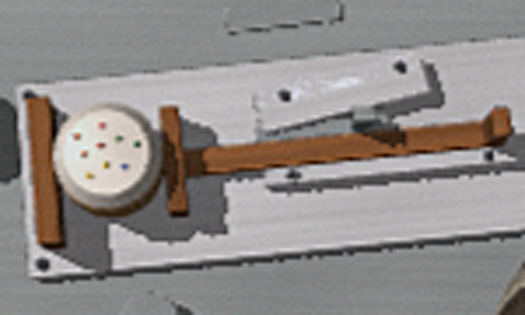

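The crop shows the wedge tab moved to (375,118) and still there after release (tab y -0.037, pushed 39 mm). The cake is snug between stop and plate, the bar has not moved, and the arm is clear. Handing in.

```bash
python3 -c "
from workcell import env
print(env.close_job())"
```

```text
the job is handed in; nothing more can be done
None
```

The cake is clamped against the backstop, the wedge was jammed at about 13 N and held after I let go, and the job is handed in at about 15 s; the judge's verdict was not shown.

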